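Open the spring bottle clamp to its mark and hold it

ROBOT

A 6-joint arm with a two-finger parallel gripper is mounted at the origin on a cart in front of the work surface, level with it; the furniture and walls round the work are solid. World frame = base frame: x ahead of the robot, y to its left, z up, the work surface at z = 0. Lengths are in mm, angles in degrees, forces in N, time in s.
With the tool pointing down it reaches from about 375 to 750 mm from the base axis. Payload 9 kg.
Tool frame: the origin (TCP) lies where the fingers leave the gripper's body, on its centre line; the fingertips stand 73 mm ahead of it and the grasp point (between the pads) lies 54 mm ahead of it; z points along the fingers, y is the line along which they close (so a half turn about z gives the same grasp; the last joint's range is limited). The gripper opens to 85 mm and grips with 20 to 120 N. Pads are 22 mm wide; open, the fingers measure 114 mm over their backs; the gripper's body (76 mm by 85 mm) begins 54 mm behind the grasp point. The pads swing forward as they close: fully open they stand 13 mm farther back than shut.
Start: joints at [-88.333, 5.964, 5.575, 89.605, 0, 77.527], TCP at [146.589, -581.842, 303.931] pointing down, gripper open.
Joint ranges: [-171.21, 171.21], [-48.23, 106.86], [-62.78, 66.21], [-105.2, 120.99], [-86.42, 89.51], [-180, 180]. Speed limits (degrees/s): [127.2, 127.2, 147.25, 180, 180, 180].

INTERFACE

Orientations are given as [roll, pitch, yaw] about the fixed x, y, z axes, in that order (R = Rz(yaw) Ry(pitch) Rx(roll)).
In Python, from bench import monitor, imaging, robot gives the robot as it stands.
- The arm moves only by the tool servo_tool, never from a script. Its argument "motion" is a list of rows, each a list of 5 numbers: the closure in counts, from 0 (fully open) to 255 (shut), then the shift along the tool's x, y, z in cm, then the turn about the tool's z in degrees. In form: [[fingers, tx, ty, tz, roll], ...]. A call has exactly 8 rows; each row shifts and turns the commanded pose from where the row before left it, along the tool's axes as they then stand; what a row does not reach is not made up. A row lasts 1/8 s, in which the tool goes at most 62.5 mm and 10.7 degrees, less where a joint would pass 70% of its speed; a pose out of reach is approached as far as the arm can. A call with a gripper value outside its range is refused whole. The fingers move at their own pace and stop on an object; "force" is the grip in N (left out, the last holds). Time passes only in rows, so rows that do not move let the fingers close, or fill a call up. It gives the time, the measured TCP pose, the force, the opening and the grip force at its end, in the units of the state.
- monitor.state(): the state, without advancing time (a new reading comes with each control period).
- imaging.capture(name): name is "scene" or "top"; returns (picture, depth): 400x640x3 uint8, blue, green, red; 400x640 float32, mm along the optical axis (not along the pixel's ray), 0 where there is no reading.
- imaging.camera_model(name): a dict with "vfov" (degrees; the focal length in pixels is half the picture's height over the tangent of half this angle, whatever the lens; pixels are square), "cx", "cy" (the principal point, pixels), "rvec" (rotation vector, rad) and "tvec" (3), from world to camera coordinates, as OpenCV has them. Camera axes: x right, y down, z forward; pixel columns grow to the right and rows downward; lengths in mm; the calibration is good to about 2 mm. A picture is of the moment at which its call begins. camera_model takes no time and is no camera call.
- robot.finish_job(): hands the job in; it is judged then, once.
Trained networks look in the newest picture that a camera, given by its name, has taken for a name from the list of things; names that differ only in an ending like _2 or _b are one class to them, and where a whole thing is asked for, a point or a joint stands for the part that bears it (a point fixed in the world has none). Each returns a list of dicts, best first, with "confidence" (0 to 1); they miss things now and then, are a little off and sometimes report something else, mostly with a low value. They report only what shows in the picture. A call takes as long as a camera call. They do not tell look-alikes from the thing itself.
- imaging.search_frame(target, camera): "box" ([left, top, width, height] in pixels, round what is visible of it).
The state is a dict: "t": time; "joint_pos": joint angles; "joint_velocities": joint speeds; "joint_torque": joint torques, N m; "tcp_pos": TCP position; "eef_rot": TCP orientation; "contact_force": force on the tool from outside, world axes, zero at the start; "wrist_torque": the same for the moment, N m; "width": finger opening in mm; "grasp_force": force on a finger pad.
Only numpy, scipy, OpenCV 4.12 (cv2) and the standard library are available. Lean on these libraries where they do the work, as an engineer would, in place of code of your own. Each camera call takes 0.05 s, during which the arm holds its last target. There are 200 camera calls.

TASK

A colleague wants to lift the small bottle with the blue cap out of the spring bottle clamp. Pull the yellow locking pin up out of the clamp and put it in the steel tray; then pull the black handle away from the bottle, against its spring, until the slide's pointer stands on the red mark, and keep it there: the program finishes while the gripper is still holding the handle. The bottle stays standing in its place, and nothing else on the bench is disturbed.

Things in the scene. Friction and masses are not known exactly. Their poses are not given: they have to be found in the camera images.
- clamp: Spring bottle clamp, fixed to the bench: aluminium base 260 x 100 x 20 mm (own x from -150 to +110 mm, y -50 to +50) with a fixed blue V jaw at the +x end (top at 72 mm). Origin on the bench plane. Own x runs along the slide from the handle to the bottle; own z up. The slide opens towards own -x. A white scale lies on the base along the edge at own y = +41 mm.
- slide (a joint): Position of the spring-loaded slide (m): about 0 when its jaw rests on the bottle, growing as it is pulled towards the clamp's own -x; stop at 0.065. The spring pushes it back with about 6 N at 0 and 11 N at 0.055, plus a damper of 40 N per m/s; released, it returns by itself. While the locking pin is in, it can move only a few mm.
- handle (a point): Centre of the slide's handle: a level black round bar, 14 mm thick, along the clamp's y, 85 mm above the bench (the flat carriage below it has its top at 36 mm), on two legs 68 mm apart (54 mm free between them). Free for 53 mm towards the jaw and entirely free on the other side once the pin is out (the pin stands 62 mm away). Moves with the slide; axes parallel to the clamp's.
- pointer (a point): The slide's pointer: a thin black bar, 2.5 mm wide, across the white scale; this point is the middle of the bar above the scale. 58 mm from the handle towards own +x, at the clamp's own x = -2 mm when the slide is at 0; moves with the slide.
- mark: The red mark: a flat red band, 10 mm wide along the slide's direction, lying on the white scale under the pointer's path, at a different place each time (24 to 50 mm of travel). Origin at its centre, axes parallel to the clamp's. The pointer stands on the mark when the pointer point is at own x = 0.
- pin: Yellow locking pin, loose: shaft 10 mm thick, total length 66 mm, with a round head 22 mm thick and 18 mm high at the top (48 to 66 mm above its foot). Origin at the foot, own z towards the head. At the start it stands upright, 16 mm deep, in a 12 mm hole of the clamp's base, in front of the slide's tongue. 0.05 kg.
- pin_head (a point): Centre of the pin's head, 57 mm above its foot (61 mm above the bench while in the hole).
- tray: Open steel tray, fixed, 110 x 130 x 22 mm (x, y, z), walls 4 mm, floor about 4 mm thick; origin under its centre on the bench.
- bottle: Small clear bottle with blue cap and pale contents, 56 mm thick, 103 mm high, loose, standing on the clamp's base between the jaws; origin at the centre of its underside.
- seat (a point): The bottle's place: centre of the bottle's underside on the clamp's base, between the jaws.
- spare_bottle: Bystander: small bottle with blue cap and brown contents, 56 mm thick, 103 mm high; origin at its underside.
- timer: Bystander: white timer, 62 x 62 x 16 mm; origin at its underside.
- tape: Bystander: green tape roll lying flat, 48 mm across, 13 mm high; origin at its underside.
There are look-alikes about, which are no part of the job. Of the things that look like the pin, take the one that is nearest to the robot's base at the start.

How it is judged:
By the outcome, as a careful person would: the job done as asked, in the order asked, and still so for the second after the job is handed in, while the arm keeps its last pose, push and grip.
It also fails if it takes over 54 s, if anything falls off the work surface, if the arm or the gripper's body presses on something with over 40 N, if the wrist force passes 120 N, or if a joint passes its speed limit or range.

## Working session

There is one attempt and no reset: what is moved stays moved. The work goes in short steps, Python scripts to look and compute and a tool call to move; the robot and the scene stay as the last step left them, time stands still between calls to the robot, and variables do not carry over. Pictures are saved under pics/ and viewed, at most 10 in all, crops included, and the job is handed in when it is done.

Besides the shell and the picture viewer there is one more tool, called after "Call:" as name([rows], argument=value, ...), one row to a line, values as JSON. servo_tool: Moves the arm, as the interface text tells. Its arguments: {"type":"object","properties":{"motion":{"type":"array"},"force":{"type":"number"}},"required":["motion"]}

```bash
mkdir -p pics; cat > h.py <<'E'
import numpy as np,cv2
from bench import monitor,imaging,robot
def cam(n):
    m=imaging.camera_model(n);f=200/np.tan(np.radians(m['vfov'])/2)
    R=cv2.Rodrigues(np.array(m['rvec'],float))[0];return f,m['cx'],m['cy'],R,np.array(m['tvec'],float).ravel()
def at_depth(n,u,v,d):
    f,cx,cy,R,t=cam(n);return R.T@(np.array([(u-cx)/f*d,(v-cy)/f*d,d])-t)
def at_z(n,u,v,z):
    f,cx,cy,R,t=cam(n);r=R.T@np.array([(u-cx)/f,(v-cy)/f,1]);c=-R.T@t;return c+r*(z-c[2])/r[2]
def proj(n,p):
    f,cx,cy,R,t=cam(n);q=R@np.array(p,float)+t;return q[:2]/q[2]*f+[cx,cy]
E
python3 - <<'E'
from h import *
np.set_printoptions(precision=1,suppress=True)
for n in('scene','top'):
    p,d=imaging.capture(n);cv2.imwrite(f'pics/{n}0.png',p);np.save(n+'_d.npy',d);print(n,cam(n),imaging.camera_model(n))
    for t in('pin','handle','pointer','mark','tray','bottle','clamp'):
        for b in imaging.search_frame(t,n)[:4]:
            x,y,w,h=b['box'];u,v=x+w/2,y+h/2;dd=d[int(v),int(u)]
            print(n,t,round(b['confidence'],2),np.array(b['box']),at_depth(n,u,v,dd) if dd>0 else 'nodepth')
print(monitor.state())
E
```

```text
scene (np.float64(471.38706119196706), 313.0651977508457, 191.6367829687772, array([[ 0.9, -0.5, -0. ],
       [-0.2, -0.4, -0.9],
       [ 0.4,  0.8, -0.4]]), array([-565.1,  117.9, 1268.7])) {'vfov': 45.98106157003883, 'cx': 313.0651977508457, 'cy': 191.6367829687772, 'rvec': array([ 2. , -0.5,  0.3]), 'tvec': array([-565.1,  117.9, 1268.7])}
scene pin 0.52 [418.2 246.4   7.   25.7] [ 619.9 -560.5   33. ]
scene pin 0.49 [319.9 219.6  11.2  21.8] [ 479.4 -367.1   53.9]
scene handle 0.8 [291.3 198.6  38.8  41.2] [ 492.  -267.1   33.6]
scene handle 0.49 [294.4 160.1   5.   10.9] [652.1 126.8  10. ]
scene pointer 0.74 [293.9 194.8  36.4  41.5] [ 505.5 -250.4   32.9]
scene mark 0.72 [292.7 197.2  35.7  41.6] [ 493.4 -263.9   35.4]
scene tray 0.75 [234.2 170.3  37.2  22.3] [474.8  99.    3.7]
scene bottle 0.76 [285.5 170.6  21.3  43.2] [ 483.1 -204.8   89.8]
scene clamp 0.57 [271.5 186.7  64.9  68.7] [ 455.6 -299.    54.5]
scene clamp 0.15 [316.5 220.1  14.4  19.4] [ 475.7 -364.8   55.9]
top (np.float64(482.5390041691286), 312.71435236332775, 196.8725767238272, array([[-0. , -1. ,  0. ],
[... 406 characters left out ...]
3  24.6] [ 486.7 -282.7   28.6]
top tray 0.7 [203.  212.1  45.3  39.2] [461.4  85.4   3.8]
top tray 0.48 [290.4 203.2  75.7  33.2] [ 490.8 -254.7   40. ]
top bottle 0.78 [300.2 211.1  18.2  18.3] [ 482.5 -192.5  121.5]
top clamp 0.74 [290.3 204.8  76.7  36.8] [ 479.4 -255.6   42.5]
{'t': 0.8, 'joint_pos': array([-88.3,   6. ,   5.6,  89.6,  -0. ,  77.5]), 'joint_velocities': array([ 0. ,  0. , -0. ,  0. , -0.1, -0. ]), 'joint_torque': array([ -0. , -55.7,  50.4,   0. ,  -0. ,  -0. ]), 'tcp_pos': array([ 146.6, -581.8,  304. ]), 'eef_rot': array([180. ,   0. ,  14.1]), 'contact_force': array([0.4, 0.2, 0.9]), 'wrist_torque': array([0., 0., 0.]), 'grasp_force': 0.0, 'width': 85.39224027591978}
```

View pics/scene0.png

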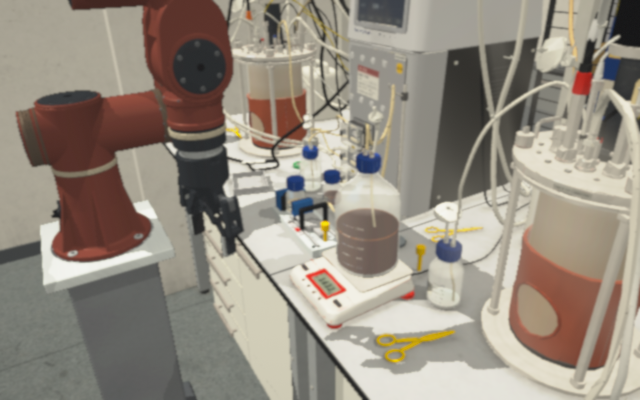

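View pics/top0.png

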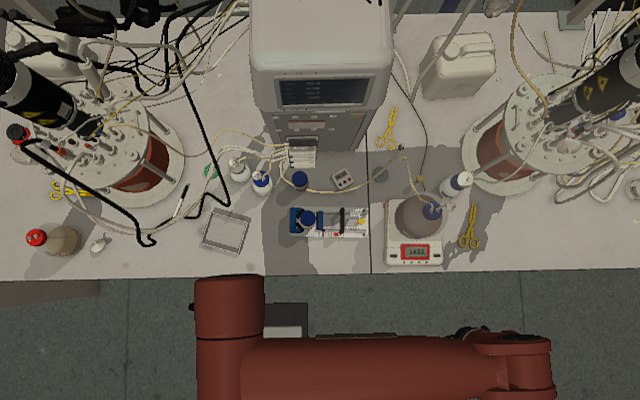

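The scene view shows the clamp at about (305,215) with the pin at (325,230). In the top view the clamp spans u 290–367, v 205–240, with the bottle at (308,218), the handle at about (341,220) and the pin at about (362,221). The tray is at (226,232). Next I'll enlarge both views.

```bash
python3 - <<'E'
from h import *
p=cv2.imread('pics/top0.png')[196:246,284:376];a=cv2.resize(p,None,fx=8,fy=8,interpolation=cv2.INTER_CUBIC)
cv2.imwrite('pics/topc.png',a)
p=cv2.imread('pics/scene0.png')[160:265,265:365];cv2.imwrite('pics/scenec.png',cv2.resize(p,None,fx=5.7,fy=5.7,interpolation=cv2.INTER_CUBIC))
E
```

```text
(no output)
```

View pics/topc.png

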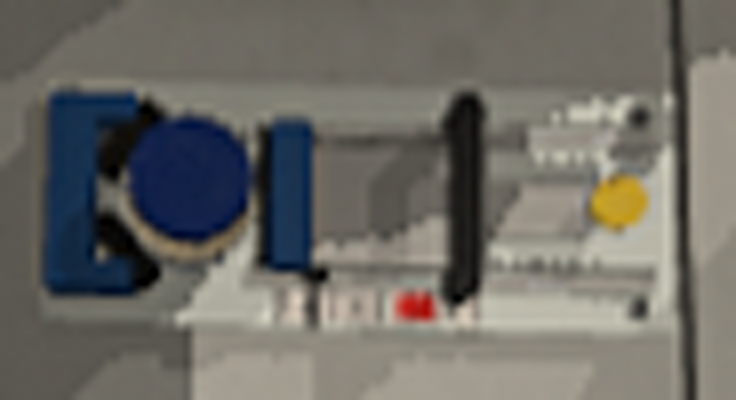

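View pics/scenec.png

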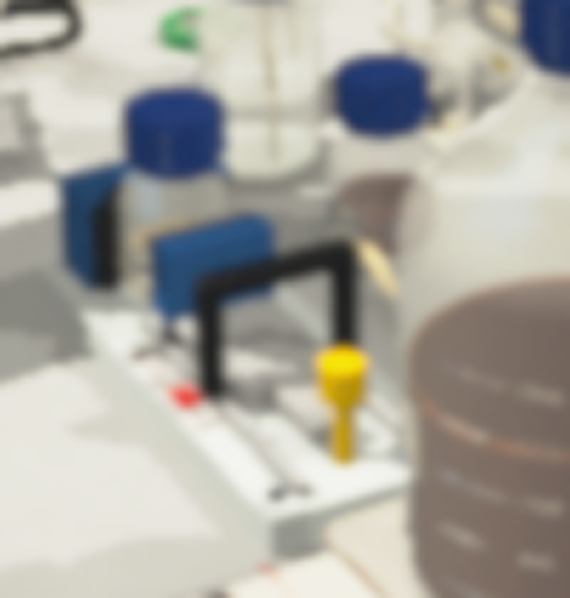

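The enlarged top view shows the pin head at crop (619,201), the handle bar from (465,100) to (457,300), the pointer at about (314,310) and the red mark at (415,306). The scene crop confirms the pin stands upright in the clamp, behind the handle as seen from the bottle.

```bash
python3 - <<'E'
from h import *
np.set_printoptions(precision=1,suppress=True)
P=lambda x,y,z:at_z('top',284+(x+.5)/8-.5,196+(y+.5)/8-.5,z)
for n,x,y,z in(('pin',619,201,70),('h1',465,100,90),('h2',457,300,90),('pointer',314,310,26),('mark',415,306,21),('cap',190,178,123),('basecorner',668,330,20),('basecorner2',40,318,20),('bc3',668,95,20),('bc4',45,88,20)):print(n,P(x,y,z))
for (n,u,v,z) in (('tray',203,247,22),('tray',238,253,22),('tray',250,217,22),('tray',213,210,22)):print(n,at_z('top',u,v,z))
c=lambda x,y,z:at_z('scene',265+(x+.5)/5.7-.5,160+(y+.5)/5.7-.5,z)
print('scene pinhead',c(343,362,70),'h1',c(207,290,85),'h2',c(345,252,85),'mark',c(187,397,21))
d=np.load('top_d.npy');print(d[218:224,358:366])
E
```

```text
pin [ 482.9 -358.    70. ]
h1 [ 522.4 -296.1   90. ]
h2 [ 443.2 -290.6   90. ]
pointer [ 444.8 -236.3   26. ]
mark [ 445.9 -278.    21. ]
cap [ 490.1 -186.5  123. ]
basecorner [ 434.  -381.9   20. ]
basecorner2 [ 444.1 -123.8   20. ]
bc3 [ 531.4 -385.5   20. ]
bc4 [ 539.3 -127.2   20. ]
tray [411.5 155.9  22. ]
tray [389.7  41.7  22. ]
tray [506.9   2.4  22. ]
tray [532.5 124.4  22. ]
scene pinhead [ 482.3 -359.    70. ] h1 [ 450.  -295.3   85. ] h2 [ 520.2 -296.1   85. ] mark [ 447.2 -275.8   21. ]
[[1591.6 1549.4 1541.1 1551.8 1551.  1540.5 1591.8 1600.6]
 [1547.9 1543.1 1545.1 1548.3 1547.6 1545.3 1595.2 1596.4]
 [1545.7 1541.9 1545.  1544.2 1546.5 1549.7 1545.4 1594.3]
 [1545.4 1543.1 1541.9 1543.1 1543.6 1546.  1550.2 1602.5]
 [1551.3 1542.9 1544.  1536.2 1542.  1549.2 1594.5 1592.4]
 [1555.1 1550.8 1541.6 1546.  1541.5 1543.  1592.2 1596.6]]
```

```bash
python3 - <<'E'
from h import *
np.set_printoptions(precision=0,suppress=True,linewidth=200)
d=np.load('top_d.npy');f,cx,cy,R,t=cam('top')
v,u=np.mgrid[:400,:640];X=(np.stack([(u-cx)/f*d,(v-cy)/f*d,d],-1)-t)@R
X[d<=0]=np.nan
for y0 in range(-560,260,40):
    r=[]
    for x0 in range(340,660,40):
        m=(X[...,0]>x0)&(X[...,0]<x0+40)&(X[...,1]>y0)&(X[...,1]<y0+40);r.append(X[...,2][m].max() if m.any() else -1)
    print(y0,np.array(r))
E
```

```text
-560 [ 49.  64. 262. 411. 311. 236.  74.  73.]
-520 [ 49.  67. 253. 365. 356. 310.  11.  11.]
-480 [ 51.  64. 233. 244. 308. 336. 409.  19.]
-440 [ 41.  46.  32.  24.  16.   9. 416. 407.]
-400 [ 11.   8.  32.  76.  34.  10. 292.   9.]
-360 [ 8.  7. 34. 78. 34. 12. 37. 25.]
-320 [ 7. 10. 98. 99. 98.  9. 26. 24.]
-280 [11. 11. 34. 45. 46. 10. 22. 22.]
-240 [ 10.   8.  60. 125. 125.  11.  23.  10.]
-200 [ 10.  10.  75. 131. 128.  22. 111. 111.]
-160 [ 10.   8.  80.  80.  78.  24. 108. 112.]
-120 [10.  9. 12.  8.  9.  8.  7. 31.]
-80 [  9.   9.  12.   8.  10.  64. 230. 218.]
-40 [ 12.   8.  10.   9.   9.  43. 229. 221.]
0 [  9.  25.  29.  32.  27.  10.  10. 231.]
40 [ 10.  28.  14.  16. 138. 158. 173. 217.]
80 [  9.  28.  16.  17.  27.  98.  11. 177.]
120 [  9.  27.  27.  29. 127. 142. 128. 118.]
160 [ 11.   9.  24. 171. 170. 146.  12.   9.]
200 [  7.  11.  10. 196. 167.  20.  21. 365.]
240 [  8. 323. 395. 458. 459.  19. 371. 405.]
```

Call:
servo_tool([
  [0, 1.3, -6, 0, -10],
  [0, 0, -6, 0, -10],
  [0, 0, -6, 0, -10],
  [0, -1.5, -4, 0, -10],
  [0, 0, 0, 0, -10],
  [0, 0, 0, 0, -10],
  [0, 0, 0, 0, -10],
  [0, 0, 0, 0, -3.6],
])

```text
t: 1.8
tcp_pos: [48.2, -398.1, 304.1]
eef_rot: [-180.0, 0.0, 87.8]
contact_force: [-1.0, 0.4, 0.4]
width: 85.3
grasp_force: 0.0
```

Call:
servo_tool([
  [0, 0.7, 5.4, 0, 0],
  [0, 0.7, 5.4, 0, 0],
  [0, 0.7, 5.4, 0, 0],
  [0, 0.7, 5.4, 0, 0],
  [0, 0.7, 5.4, 0.5, 0],
  [0, 0.7, 5.4, 2, 0],
  [0, 0.7, 5.4, 2, 0],
  [0, 0.7, 5.4, 2, 0],
])

```text
t: 2.8
tcp_pos: [484.2, -359.9, 238.4]
eef_rot: [180.0, 0.0, 87.6]
contact_force: [0.0, -0.5, 0.9]
width: 85.0
grasp_force: 0.0
```

Call:
servo_tool([
  [0, 0.2, 0, 3, 0],
  [0, 0, 0, 3, 0],
  [0, 0, 0, 3, 0],
  [0, 0, 0, 2, 0],
  [0, 0, 0, 1.1, 0],
  [0, 0, 0, 0, 0],
  [130, 0, 0, 0, 0],
  [160, 0, 0, 0, 0],
], force=40)

```text
t: 3.8
tcp_pos: [482.7, -358.9, 119.1]
eef_rot: [179.9, 0.1, 87.6]
contact_force: [-0.5, 0.2, 0.5]
width: 51.6
grasp_force: 0.0
```

Call:
servo_tool([
  [255, 0, 0, 0, 0],
  [255, 0, 0, 0, 0],
  [255, 0, 0, 0, 0],
  [255, 0, 0, 0, 0],
  [255, 0, 0, 0, 0],
  [255, 0, 0, 0, 0],
  [255, 0, 0, 0, 0],
  [255, 0, 0, 0, 0],
])

```text
t: 4.8
tcp_pos: [482.5, -358.6, 118.3]
eef_rot: [180.0, 0.0, 87.6]
contact_force: [1.1, -0.1, 5.4]
width: 20.1
grasp_force: 39.2
```

Call:
servo_tool([
  [255, 0, 0, -0.5, 0],
  [255, 0, 0, -1, 0],
  [255, 0, 0, -1.5, 0],
  [255, 0, 0, -2, 0],
  [255, 0, 0, -3, 0],
  [255, 0, 0, -3.5, 0],
  [255, 0, 0, -3.5, 0],
  [255, 0, 0, -3, 0],
])

```text
t: 5.8
tcp_pos: [482.4, -358.4, 301.1]
eef_rot: [179.9, 0.1, 87.6]
contact_force: [-0.3, -0.5, -1.9]
width: 20.1
grasp_force: 39.2
```

```bash
python3 - <<'E'
from h import *
p,d=imaging.capture('scene');q,_=imaging.capture('top')
s=monitor.state();print(s['tcp_pos'],s['width'],s['grasp_force'])
a=cv2.resize(p[130:265,265:365],None,fx=4,fy=4,interpolation=2);b=cv2.resize(q[196:246,284:376],None,fx=4,fy=4,interpolation=2)
c=np.zeros((540,780,3),np.uint8);c[:,:400]=a;c[:200,405:773]=b;cv2.imwrite('pics/lift.png',c)
E
```

```text
[ 483.12468496 -359.25336918  303.40501828] 20.22481481117644 39.20280468184501
```

View pics/lift.png

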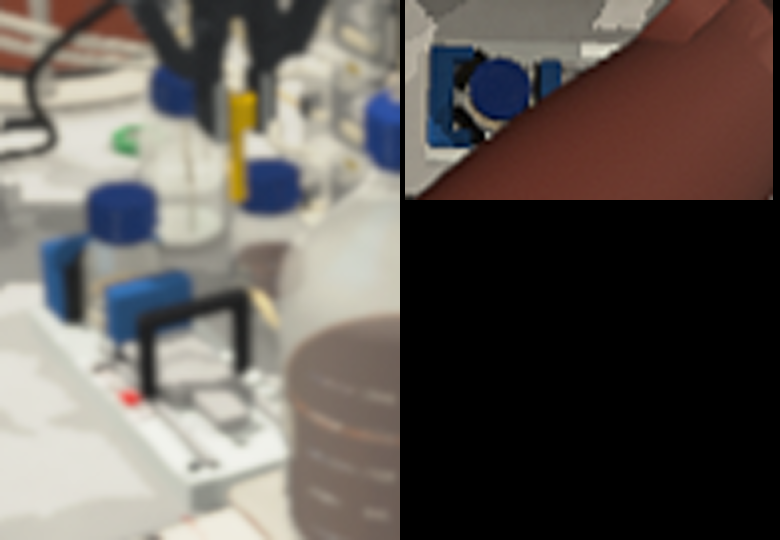

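The pin is out of the hole and held, with its foot at about (238,195) in the crop. The clamp and bottle haven't moved. I'll carry the pin to the tray.

Call:
servo_tool([
  [255, 5.4, -0.7, 0, 0],
  [255, 5.4, -0.7, 0, 0],
  [255, 5.4, -0.7, 0, 0],
  [255, 5.4, -0.7, 0, 0],
  [255, 5.4, -0.7, 0, 0],
  [255, 5.4, -0.7, 0, 0],
  [255, 5.4, -0.7, 0, 0],
  [255, 5.4, -0.7, 0, 0],
])

```text
t: 6.9
tcp_pos: [443.9, 77.3, 298.0]
eef_rot: [180.0, 0.0, 87.6]
contact_force: [2.1, -0.2, -0.7]
width: 20.5
grasp_force: 39.3
```

Call:
servo_tool([
  [255, 0, 0, 3, 0],
  [255, 0, 0, 4, 0],
  [255, 0, 0, 4, 0],
  [255, 0, 0, 3, 0],
  [255, 0, 0, 2, 0],
  [255, 0, 0, 1, 0],
  [255, 0, 0, 0.6, 0],
  [255, 0, 0, 0, 0],
])

```text
t: 7.9
tcp_pos: [444.7, 75.6, 122.1]
eef_rot: [180.0, 0.0, 87.6]
contact_force: [-0.4, 0.1, 0.4]
width: 20.6
grasp_force: 39.3
```

Call:
servo_tool([
  [255, 0, 0, 0.2, 0],
  [255, 0, 0, 0.1, 0],
  [255, 0, 0, 0.1, 0],
  [255, 0, 0, 0, 0],
  [200, 0, 0, 0, 0],
  [180, 0, 0, 0, 0],
  [140, 0, 0, 0, 0],
  [120, 0, 0, 0, 0],
])

```text
t: 8.9
tcp_pos: [444.4, 75.6, 117.7]
eef_rot: [-180.0, 0.0, 87.6]
contact_force: [-0.7, -0.3, -0.0]
width: 45.1
grasp_force: 0.0
```

Call:
servo_tool([
  [120, 0, 0, 0, 0],
  [110, 0, 0, -1, 0],
  [110, 0, 0, -2, 0],
  [110, 0, 0, -4, 0],
  [110, 0, 0, -4, 0],
  [110, 0, 0, -4, 0],
  [110, -3, 0, -3, 0],
  [110, -5, 0, 0, 0],
])

```text
t: 9.9
tcp_pos: [442.0, -4.7, 301.4]
eef_rot: [179.7, 0.1, 87.7]
contact_force: [1.0, -0.3, -0.4]
width: 48.2
grasp_force: 0.0
```

```bash
python3 - <<'E'
from h import *
p,d=imaging.capture('scene');q,_=imaging.capture('top')
s=monitor.state();print(s['tcp_pos'],s['width'],s['eef_rot'])
a=cv2.resize(p[150:220,215:315],None,fx=4,fy=4,interpolation=2);b=cv2.resize(q[196:266,190:280],None,fx=4,fy=4,interpolation=2)
cv2.imwrite('pics/tray.png',np.hstack([a,b]))
print(imaging.search_frame('pin','scene'),imaging.search_frame('pin','top'))
E
```

```text
[441.40489276  -7.66906716 299.16406754] 48.33433397540102 [1.79900427e+02 9.66671888e-02 8.73668470e+01]
[{'box': [416.0, 244.3, 9.9, 27.6], 'confidence': 0.64}, {'box': [239.8, 164.0, 10.8, 23.3], 'confidence': 0.52}] []
```

View pics/tray.png

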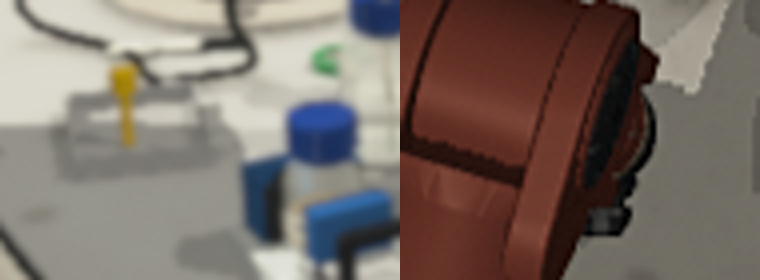

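The pin is standing upright in the tray, at about (125,105) in the left crop. Next I'll turn the gripper for the handle.

Call:
servo_tool([
  [110, 0, 0, 0, -10],
  [110, 0, 0, 0, -10],
  [110, 0, 0, 0, -10],
  [110, 0, 0, 0, -10],
  [110, 0, 0, 0, -10],
  [110, 0, 0, 0, -10],
  [110, 0, 0, 0, -10],
  [110, 0, 0, 0, -10],
])

```text
t: 11.1
tcp_pos: [441.1, -3.1, 298.0]
eef_rot: [180.0, -0.0, 168.0]
contact_force: [-0.1, -0.5, -0.2]
width: 48.5
grasp_force: 0.0
```

Call:
servo_tool([
  [110, 0, 0, 0, -10],
  [110, 0, 0, 0, 0],
  [110, 0, 0, 0, 0],
  [110, 0, 0, 0, 0],
  [110, 0, 0, 0, 0],
  [110, 0, 0, 0, 0],
  [110, 0, 0, 0, 0],
  [110, 0, 0, 0, 0],
])

```text
t: 12.1
tcp_pos: [441.2, -4.4, 297.9]
eef_rot: [-180.0, -0.0, 177.6]
contact_force: [0.6, 0.0, 0.3]
width: 48.8
grasp_force: 0.0
```

Call:
servo_tool([
  [110, -1, -5, 0, 0],
  [110, -1, -5, 0, 0],
  [110, -1, -5, 0, 0],
  [110, -1, -5, 0, 0],
  [110, -1, -5, 0, 0],
  [110, -0.5, -3.9, 0, 0],
  [110, 0, 0, 3, 0],
  [110, 0, 0, 3, 0],
])

```text
t: 13.1
tcp_pos: [483.9, -296.2, 237.1]
eef_rot: [-180.0, 0.0, 177.5]
contact_force: [0.7, 0.6, 0.2]
width: 48.9
grasp_force: 0.0
```

```bash
python3 - <<'E'
from h import *
p,d=imaging.capture('scene')
s=monitor.state();print(s['tcp_pos'],s['width'],s['eef_rot'])
cv2.imwrite('pics/han.png',cv2.resize(p[130:265,265:365],None,fx=4,fy=4,interpolation=2))
x=np.array(s['tcp_pos']);print(proj('scene',x-[0,0,73]),proj('scene',[484,-295,85]))
E
```

```text
[ 482.82300974 -294.76812109  232.46849479] 48.53009083084753 [179.78867689  -0.23750762 177.54258998]
[311.42601607 180.70434577] [312.64516085 207.09368298]
```

View pics/han.png

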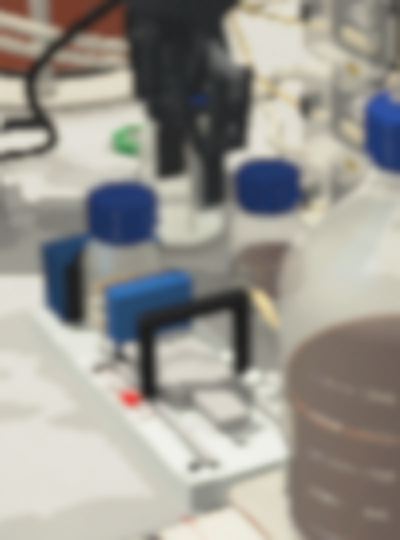

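The fingers are centred above the handle bar, at about (190,190) in the crop. Descending and closing.

Call:
servo_tool([
  [110, 0, 0, 3, 0],
  [110, 0, 0, 3, 0],
  [110, 0, 0, 2, 0],
  [110, 0, 0, 1.4, 0],
  [110, 0, 0, 0.5, 0],
  [110, 0, 0, 0, 0],
  [160, 0, 0, 0, 0],
  [200, 0, 0, 0, 0],
], force=60)

```text
t: 14.15
tcp_pos: [484.3, -295.7, 139.6]
eef_rot: [-180.0, 0.0, 177.6]
contact_force: [-0.0, -0.1, 0.1]
width: 18.7
grasp_force: 0.0
```

Call:
servo_tool([
  [255, 0, 0, 0, 0],
  [255, 0, 0, 0, 0],
  [255, 0, 0, 0, 0],
  [255, 0, 0, 0, 0],
  [255, 0, 0, 0, 0],
  [255, 0, 0, 0, 0],
  [255, 0, 0, 0, 0],
  [255, 0, 0, 0, 0],
])

```text
t: 15.15
tcp_pos: [484.2, -295.3, 139.7]
eef_rot: [-180.0, 0.0, 177.6]
contact_force: [0.1, 4.0, 6.0]
width: 12.1
grasp_force: 58.4
```

Call:
servo_tool([
  [255, 0, -0.4, 0, 0],
  [255, 0, -0.6, 0, 0],
  [255, 0, -0.7, 0, 0],
  [255, 0, -0.7, 0, 0],
  [255, 0, -0.7, 0, 0],
  [255, 0, -0.6, 0, 0],
  [255, 0, -0.4, 0, 0],
  [255, 0, 0, 0, 0],
])

```text
t: 16.15
tcp_pos: [482.5, -335.4, 139.6]
eef_rot: [179.9, 0.0, 177.6]
contact_force: [-0.9, 9.5, 8.7]
width: 12.1
grasp_force: 59.0
```

```bash
python3 - <<'E'
from h import *
p,d=imaging.capture('scene');q,_=imaging.capture('top')
s=monitor.state();print(s['tcp_pos'],s['width'],s['grasp_force'],s['contact_force'])
a=cv2.resize(p[195:250,270:340],None,fx=8,fy=8,interpolation=2);b=cv2.resize(q[196:246,284:376],None,fx=2.4,fy=2.4,interpolation=2)
c=np.zeros((440,785,3),np.uint8);c[:,:560]=a;c[:b.shape[0],562:562+b.shape[1]]=b;cv2.imwrite('pics/pull.png',c)
E
```

```text
[ 482.57327157 -335.26101572  139.64357073] 11.935860236772934 58.94540190696716 [-1.03208439  9.2274769   8.60480427]
```

View pics/pull.png

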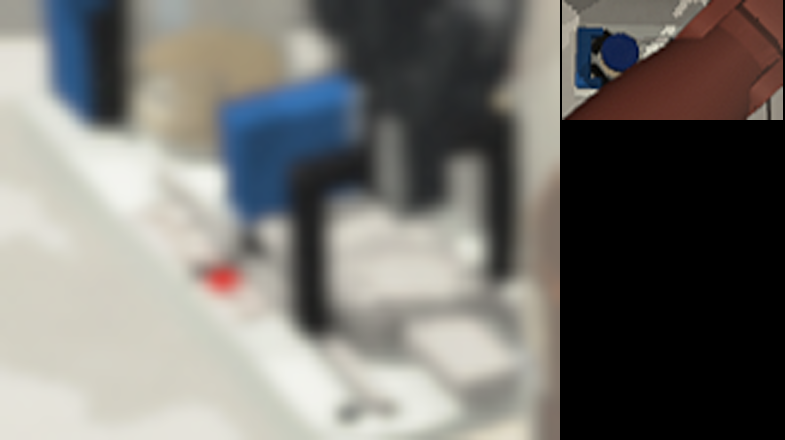

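The pointer's dark bar lies at about crop (205,270)–(250,243), along the upper edge of the red mark at (222,280). Since the pointer is raised, parallax has to be taken out, so I'll check it with numbers.

```bash
python3 - <<'E'
from h import *
np.set_printoptions(precision=1,suppress=True,linewidth=220)
p1,_=imaging.capture('scene');p0=cv2.imread('pics/scene0.png');q0=cv2.imread('pics/top0.png')
ux=np.array([.042,.999,0]);uy=np.array([-.999,.042,0]);O=np.array([487.6,-235.5,0])
xs=np.arange(-70,21,2.)
def prof(n,im,y0,y1,z):
    ys=np.arange(y0,y1+.1,2);P=np.array([[proj(n,O+x*ux+y*uy+[0,0,z]) for x in xs] for y in ys]).astype(np.float32)
    return cv2.remap(im,P[...,0],P[...,1],cv2.INTER_LINEAR).astype(float).mean(0)
for n,l,im in(('top','top0',q0),('scene','scene0',p0),('scene','now',p1)):
  c=prof(n,im,37,45,21);red=np.clip(c[:,2]-c[:,1]-15,0,None);print(l,'red centre',(red*xs).sum()/red.sum())
  print(np.c_[xs,c[:,1],c[:,2]].T)
E
```

```text
top0 red centre -44.49092265605571
[[-70.  -68.  -66.  -64.  -62.  -60.  -58.  -56.  -54.  -52.  -50.  -48.  -46.  -44.  -42.  -40.  -38.  -36.  -34.  -32.  -30.  -28.  -26.  -24.  -22.  -20.  -18.  -16.  -14.  -12.  -10.   -8.   -6.   -4.   -2.    0.
    2.    4.    6.    8.   10.   12.   14.   16.   18.   20. ]
 [153.2 150.8 165.8 145.6 121.4 101.6 112.8 140.8 131.6 108.6  56.8  46.6  53.8  50.2  53.4  68.2 100.2 137.2 166.6 167.  133.8 146.8 164.4 159.8 151.6 140.2 154.6 169.4 175.2 166.8 149.8 167.  161.   99.   83.   91.6
  147.4 183.6 184.  165.4 140.6 142.8 156.4 184.8 184.2 177.2]
 [161.6 161.6 177.  154.2 128.  106.2 119.  151.8 164.  171.6 168.  169.6 173.8 173.4 177.  184.2 186.8 187.4 186.6 171.8 139.8 155.6 176.2 171.  162.  149.4 165.2 181.  187.6 179.  160.8 178.6 171.8 106.   88.8  97.8
  157.4 196.2 197.  176.8 149.6 149.  160.  185.4 185.  178.2]]
scene0 red centre -41.017094017094024
[[-70.  -68.  -66.  -64.  -62.  -60.  -58.  -56.  -54.  -52.  -50.  -48.  -46.  -44.  -42.  -40.  -38.  -36.  -34.  -32.  -30.  -28.  -26.  -24.  -22.  -20.  -18.  -16.  -14.  -12.  -1
[... 833 characters left out ...]
24.  -22.  -20.  -18.  -16.  -14.  -12.  -10.   -8.   -6.   -4.   -2.    0.
    2.    4.    6.    8.   10.   12.   14.   16.   18.   20. ]
 [209.8 206.6 206.6 207.6 208.6 207.4 203.2 196.4 186.8 172.8 156.2 139.2 123.  112.6 107.  105.2 112.  124.  138.  152.8 168.8 183.2 193.8 203.2 209.2 211.8 213.8 214.8 214.6 214.  212.6 211.8 211.2 211.6 212.4 212.4
  211.8 212.  213.  214.8 216.4 219.8 224.6 229.4 233.8 237.2]
 [213.  211.8 213.4 215.6 216.8 217.4 216.4 215.8 215.8 215.6 215.4 216.2 215.8 212.2 204.  191.2 176.6 166.2 163.4 168.6 179.8 192.2 202.2 211.2 216.4 218.4 219.6 220.2 220.2 219.8 219.  218.6 218.2 218.6 219.  219.
  218.6 218.4 218.8 219.2 220.6 222.8 226.  229.8 233.6 236.6]]
```

The top view gives about 42.5 mm of travel with no parallax, and the scene view about 39–41 mm. The slide is at 40 mm now, so I'll add 1.5 mm and settle.

Call:
servo_tool([
  [255, 0, -0.15, 0, 0],
  [255, 0, 0, 0, 0],
  [255, 0, 0, 0, 0],
  [255, 0, 0, 0, 0],
  [255, 0, 0, 0, 0],
  [255, 0, 0, 0, 0],
  [255, 0, 0, 0, 0],
  [255, 0, 0, 0, 0],
])

```text
t: 17.3
tcp_pos: [482.5, -336.6, 139.6]
eef_rot: [179.9, 0.0, 177.6]
contact_force: [-0.2, 8.9, 9.5]
width: 11.7
grasp_force: 59.0
```

```bash
python3 - <<'E'
from h import *
p,d=imaging.capture('scene')
print(imaging.search_frame('pin','scene'),imaging.search_frame('bottle','scene'))
a=cv2.resize(p[150:250,220:345],None,fx=6,fy=6,interpolation=2);cv2.imwrite('pics/fin.png',a)
E
```

```text
[{'box': [419.4, 247.8, 4.4, 22.8], 'confidence': 0.51}, {'box': [241.9, 167.1, 5.0, 17.9], 'confidence': 0.48}] [{'box': [285.5, 171.3, 21.1, 46.3], 'confidence': 0.97}]
```

View pics/fin.png

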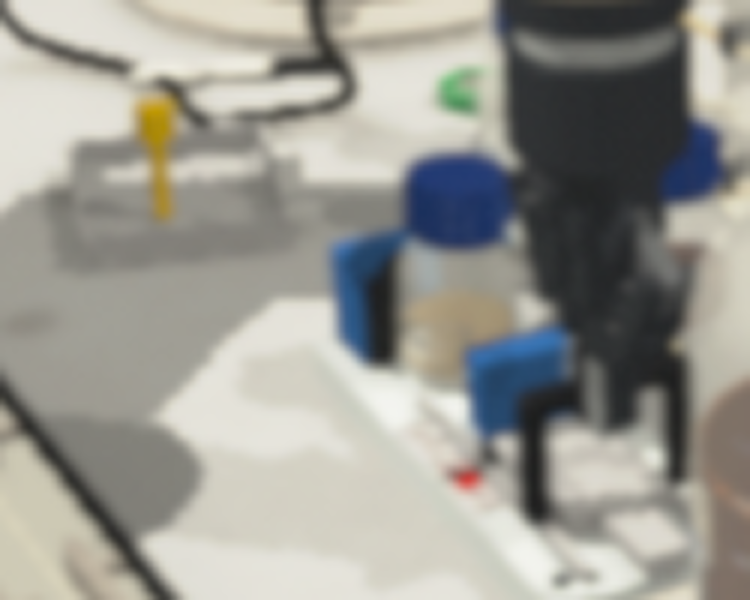

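The pin stands in the tray at (155,160), the bottle is upright in its place at (455,260), and the pointer lies on the red mark at (467,477). The gripper is still holding the handle, so I'm handing in.

```bash
python3 -c "
from bench import robot
print(robot.finish_job())"
```

```text
the job is handed in; nothing more can be done
None
```

The job is handed in at about 17 s: the pin stands in the tray, the bottle is upright in its place, and the gripper holds the handle with the pointer on the red mark, measured to within about 2 mm because the arm hid the mark from the top camera.

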